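# Wind the ratchet clamp to the marked tooth

## Robot

A 6-joint arm with a two-finger parallel gripper is mounted at the origin on a cart in front of the work surface, level with it; the furniture and walls round the work are solid. World frame = base frame: x ahead of the robot, y to its left, z up, the work surface at z = 0. Lengths are in m, angles in rad, forces in N, time in s.
With the tool pointing down it reaches from about 0.375 to 0.9 m from the base axis. Payload 3.1 kg.
Tool frame: the origin (TCP) lies between the finger pads; the fingertips stand 11 mm ahead of it and the grasp point (between the pads) lies 8 mm behind it; z points along the fingers, y is the direction in which the jaws open and shut (so a half turn about z gives the same grasp; the last joint's range is limited). The gripper opens to 85 mm and grips with 20 to 120 N. Pads are 22 mm wide; open, the fingers measure 114 mm over their backs; the gripper's body (76 mm by 85 mm) begins 54 mm behind the grasp point. The pads swing forward as they close: fully open they stand 13 mm farther back than shut.
Start: joints at [-1.385, 0.527, 1.433, -0, 1.181, -0.178], TCP at [0.222, -0.584, 0.242] pointing down, gripper open.
Joint ranges: [-3.08, 3.08], [-0.75, 2.2], [0.22, 2.44], [-1.43, 4.57], [0, 2.65], [-2.85, 2.85]. Speed limits (rad/s): [2.79, 2.79, 3.14, 3.14, 3.14, 3.14].

## Interface

Orientations are given as a unit quaternion [x, y, z, w].
In Python, from station import manip gives the robot as it stands. The module is installed in compiled form; this text tells all that it offers.
- The arm moves only by the tool arm_command, never from a script. Its argument "rows" is a list of rows, each a list of 3 entries, a list of its own where there are three numbers: the shift along the world's x, y, z in mm, then the turn about the world's z in rad, then the closure, from -1 (fully open) to 1 (shut), so that 0 is half open. A call has 1 to 12 rows; each row shifts and turns the commanded pose from where the row before left it; what a row does not reach is not made up. A row lasts 1/8 s, in which the tool goes at most 62.5 mm and 10.7 degrees, less where a joint would pass 70% of its speed; a pose out of reach is approached as far as the arm can. A call with a gripper value outside its range is refused whole. The fingers move at their own pace and stop on an object; "squeeze" is the grip in N (left out, the last holds). Time passes only in rows, so rows that do not move let the fingers close. It gives the time, the measured TCP pose, the force and the opening at its end, in the units of the state.
- manip.sense(): the state, without advancing time (a new reading comes with each control period).
- manip.snapshot(name): name is "scene" or "top" or "wrist"; returns the picture (420x560x3 uint8, blue, green, red); there is no depth.
- manip.get_calibration(name): a dict with "fovy" (degrees; the focal length in pixels is half the picture's height over the tangent of half this angle, whatever the lens; pixels are square), "cx", "cy" (the principal point, pixels), "R" (3x3) and "t" (3): a world point X has camera coordinates R X + t. Camera axes: x right, y down, z forward; pixel columns grow to the right and rows downward; lengths in m; the calibration is good to about 2 mm. A picture is of the moment at which its call begins: read the wrist's pose just before it. get_calibration takes no time and is no camera call; for the wrist camera it gives the pose at the moment of the call.
- manip.sign_off(): hands the job in, once; it reports no verdict.
The state is a dict: "t": time; "q": joint angles; "qd": joint speeds; "tau": joint torques, N m; "tcp_pos": TCP position; "tool_rot": TCP orientation; "force": force on the tool from outside, world axes, zero at the start; "ft_torque": the same for the moment, N m; "finger_gap": opening from 0.0 (shut) to 1.0 (fully open).
Only numpy, scipy, OpenCV 4.12 (cv2) and the standard library are available. Lean on these libraries where they do the work, as an engineer would, in place of code of your own. Each camera call takes 0.05 s, during which the arm holds its last target.

## Task

Tighten the ratchet clamp on the motor: turn the bar-shaped knob on its sloping face clockwise, in more than one bite if need be, until the sprung pawl drops in behind the tooth with the round stud, not a tooth further. Then let go so that the wheel rests back on the pawl, and leave the steel cup and the white box beside the clamp where they are.

Things in the scene. Friction and masses are not known exactly. Their poses are not given: they have to be found in the camera images.
- grip (a point): grip point of the knob: a black plastic bar 56 long, 14 thick, on the ratchet wheel's centre; on the turning axis, 13 below the bar's top, 25 above the round flange (44 across) at its foot. x runs along the bar, y across its thickness, z along the turning axis straight out of the sloping face (35 degrees from vertical, leaning toward the clamp's front). The frame turns with the knob.
- wheel (a joint): angle of the ratchet wheel (80 across, 15 saw teeth 0.419 apart), rad, growing clockwise seen facing it. Rests at 0.70 with the studded tooth caught; 0.28, -0.14 and so on at the teeth before (each within 0.03); 1.12 is a tooth too far. The pawl drops in within 0.06 beyond a resting value; let go, a weak spring (0.03 to 0.09 N m) turns the wheel back onto it. Starts two to five teeth short.
- pawl (a joint): angle of the sprung pawl (rad): 0 (within 0.04) when its tip is fully down between two teeth, about 0.17 when it is on the crest of a tooth, more if lifted.
- stud (a point): top of the round stud (10 across, 4 high, bright metal) on the wheel's face, 30 from the axis, on the chosen tooth, just before that tooth's steep side; it turns with the wheel.
- pawl_end (a point): tip of the steel pawl (a finger 35 long on a pivot beyond the top left of the wheel seen from the front); the tip meets the teeth at the wheel's uppermost point, about 37 from the axis. Pawl, pivot and stud all lie at least 24 below the height of the grip point.
- steel_cup_2: plain turned steel cup, 48 across, 66 high, beside the clamp's right front; origin at the centre of its underside; leave it
- fuse_box: white cardboard box 55x85x32 further to the right; origin at the centre of its underside; leave it

How it is judged:
By the outcome, as a careful person would: the job done as asked, in the order asked, and still so for the second after the job is handed in, with the robot touching nothing.
It also fails if it takes over 48 s, if anything falls off the work surface, if the arm or the gripper's body presses on something with over 40 N, if the wrist force passes 120 N, or if a joint passes its speed limit or range.

## Working session

There is one attempt and no reset: what is moved stays moved. The work goes in short steps, Python scripts to look and compute and a tool call to move; the robot and the scene stay as the last step left them, time stands still between calls to the robot, and variables do not carry over. Pictures are saved under pics/ and viewed, and the job is handed in when it is done.

Besides the shell and the picture viewer there is one more tool, called after "Emit:" as name([rows], argument=value, ...), one row to a line, values as JSON. arm_command: Moves the arm, as the interface text tells. Its arguments: {"type":"object","properties":{"rows":{"type":"array","items":{"type":"array"}},"squeeze":{"type":"number"}},"required":["rows"]}

```bash
mkdir -p pics; python3 - <<'E'
from station import manip
import cv2
s=manip.sense();print(s)
for n in ["scene","top","wrist"]:
    c=manip.get_calibration(n);print(n,c)
    cv2.imwrite(f"pics/{n}0.png",manip.snapshot(n))
E
```

```text
{'t': 0.0, 'q': array([-1.38548297e+00,  5.28449999e-01,  1.43389504e+00,  7.50710057e-06,
        1.18140214e+00, -1.78509143e-01]), 'qd': array([ 3.46105426e-05,  3.40024808e-04,  1.66347242e-03, -6.35241140e-04,
       -2.53295420e-04,  7.64208017e-04]), 'tau': array([ 2.45730587e-05, -4.42348301e+01, -1.78024596e+01, -2.23095635e-04,
        8.48617055e-03,  7.24711725e-06]), 'tcp_pos': array([ 0.22230087, -0.58339285,  0.24134584]), 'tool_rot': array([ 9.83499414e-01,  1.80908106e-01, -1.93943659e-07, -1.07726468e-03]), 'force': array([-0.2254893 , -0.40756033,  0.44316289]), 'ft_torque': array([0.02125602, 0.02347434, 0.05969573]), 'finger_gap': 1.0013230945729439}
scene {'fovy': 48.96074959229676, 'cx': 280.74947708436764, 'cy': 212.84693200742595, 'R': array([[-0.90339219, -0.42878848,  0.00479491],
       [-0.27860006,  0.57839433, -0.76670855],
       [ 0.32598245, -0.69397438, -0.64197742]]), 't': array([0.42865698, 0.31153878, 0.78890196])}
top {'fovy': 53.353748826250396, 'cx': 280.33859877001726, 'cy': 202.61194344461128, 'R': array([[ 0.00143284, -0.99931434, -0.03699715],
       [-0.98099524,  0.00577379, -0.1939459 ],
       [ 0.19402653,  0.03657192, -0.98031434]]), 't': array([-0.1757876 ,  0.5742058 ,  0.85062797])}
wrist {'fovy': 60.16472747222628, 'cx': 280.03665513731517, 'cy': 210.91441700178774, 'R': array([[ 0.3563828 , -0.93433825, -0.00182438],
       [-0.89410992, -0.34160407,  0.28961028],
       [-0.27121718, -0.10158092, -0.95714292]]), 't': array([-0.62342656, -0.03772949,  0.379086  ])}
```

View pics/scene0.png

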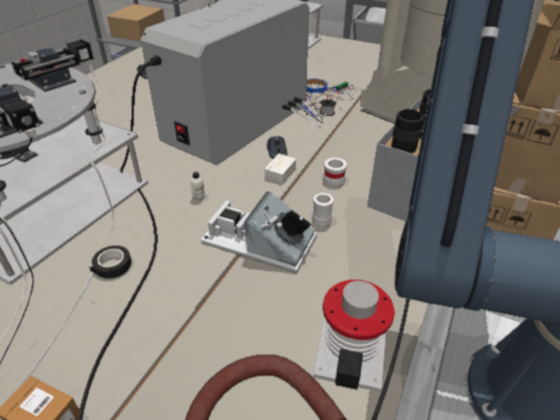

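View pics/top0.png

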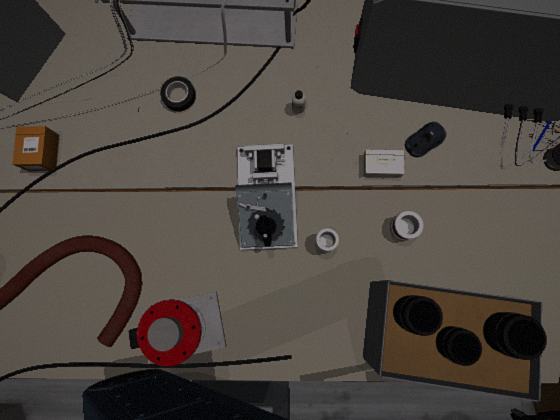

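View pics/wrist0.png

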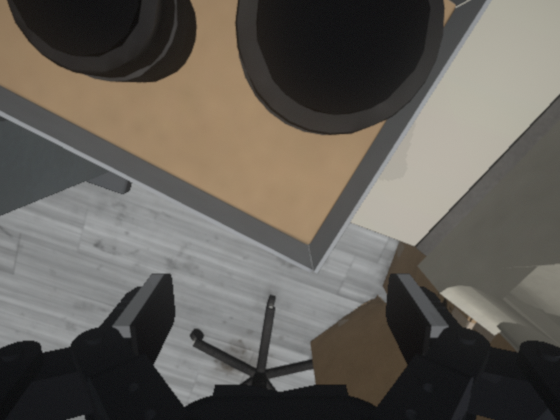

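```bash
python3 - <<'E'
import cv2
a=cv2.imread("pics/top0.png")[135:260,220:345];b=cv2.imread("pics/scene0.png")[180:275,195:345]
f=lambda i,s:cv2.resize(cv2.convertScaleAbs(i,alpha=1.3,beta=15),None,fx=s,fy=s,interpolation=cv2.INTER_CUBIC)
cv2.imwrite("pics/c1.png",f(a,4.7));cv2.imwrite("pics/c2.png",f(b,5.3))
E
```

```text
(no output)
```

View pics/c1.png

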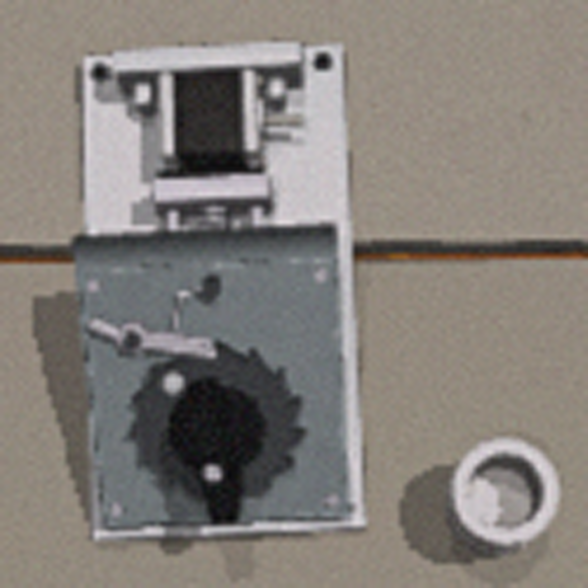

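View pics/c2.png

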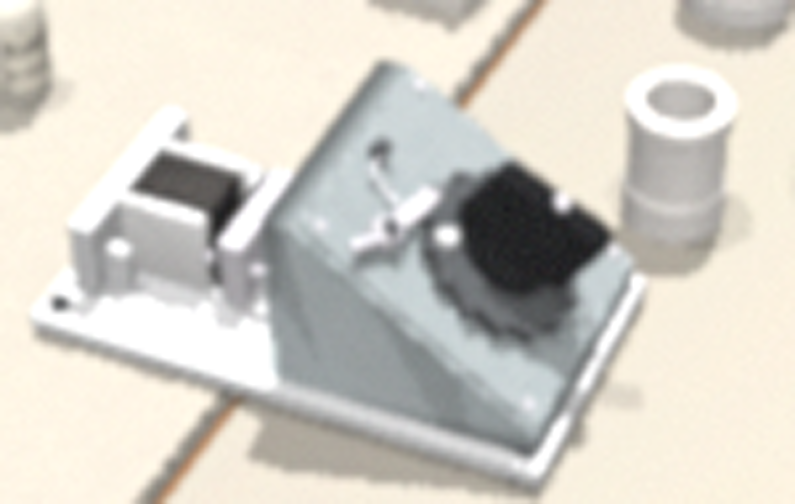

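```bash
cat > h.py <<'E'
import numpy as np,cv2
from station import manip
def K(c,H=420):
    f=H/2/np.tan(np.radians(c["fovy"])/2);return f
def ray(c,u,v):
    f=K(c);R=np.array(c["R"]);t=np.array(c["t"])
    d=R.T@np.array([(u-c["cx"])/f,(v-c["cy"])/f,1]);return -R.T@t,d
def onz(c,u,v,z):
    o,d=ray(c,u,v);return o+d*(z-o[2])/d[2]
def proj(c,X):
    f=K(c);p=np.array(c["R"])@np.array(X)+c["t"];return np.array([c["cx"]+f*p[0]/p[2],c["cy"]+f*p[1]/p[2]])
def tri(obs):
    A=np.zeros((3,3));b=np.zeros(3)
    for c,u,v in obs:
        o,d=ray(c,u,v);d=d/np.linalg.norm(d);P=np.eye(3)-np.outer(d,d);A+=P;b+=P@o
    X=np.linalg.solve(A,b);return X,[np.round(proj(c,X)-[u,v],1) for c,u,v in obs]
E
python3 - <<'E'
from h import *
np.set_printoptions(precision=4,suppress=True)
T=manip.get_calibration("top");S=manip.get_calibration("scene");W=manip.get_calibration("wrist")
for c in (T,S,W): print(ray(c,c["cx"],c["cy"]))
tp=lambda u,v:(T,220+u/4.7,135+v/4.7)
sp=lambda u,v:(S,195+u/5.3,180+v/5.3)
print("stud",tri([tp(173,381),sp(447,235)]))
print("knobdot",tri([tp(212,472),sp(562,203)]))
print("pivot",tri([tp(130,341),sp(390,228)]))
print("pawltip",tri([tp(213,348),sp(432,192)]))
for u,v in [(85,60),(97,535),(365,522),(345,45)]: print("base",onz(*tp(u,v),0.008))
print("rivet fl",tri([tp(115,511),sp(528,402)]))
print("rivet bl",tri([tp(93,287),sp(319,223)]))
print("rivet fr",tri([tp(333,500),sp(618,252)]))
print("rivet br",tri([tp(320,275),sp(421,87)]))
print("cup",tri([tp(507,487),sp(680,98)]))
E
```

```text
(array([ 0.3985, -0.2101,  0.9387]), array([ 0.194 ,  0.0366, -0.9803]))
(array([0.2169, 0.5511, 0.7433]), array([ 0.326, -0.694, -0.642]))
(array([ 0.2913, -0.5569,  0.3727]), array([-0.2712, -0.1018, -0.9571]))
stud (array([ 0.5398, -0.1291,  0.0803]), [array([0. , 0.1]), array([-0.1, -0. ])])
knobdot (array([ 0.4972, -0.1481,  0.0987]), [array([0. , 0.1]), array([-0.1, -0. ])])
pivot (array([ 0.5562, -0.1108,  0.0921]), [array([-0. , -0.1]), array([0.1, 0. ])])
pawltip (array([ 0.5546, -0.1468,  0.0842]), [array([-0.1, -0.2]), array([0.2, 0. ])])
base [ 0.7142 -0.0762  0.008 ]
base [ 0.4781 -0.0869  0.008 ]
base [ 0.484 -0.214  0.008]
base [ 0.7206 -0.2057  0.008 ]
rivet fl (array([ 0.4876, -0.0983,  0.0339]), [array([-0.1, -0.3]), array([0.3, 0.1])])
rivet bl (array([ 0.5796, -0.0948,  0.0985]), [array([-0.1, -0.2]), array([0.2, 0.1])])
rivet fr (array([ 0.4912, -0.1994,  0.0333]), [array([0.1, 0.3]), array([-0.3, -0.1])])
rivet br (array([ 0.5839, -0.1948,  0.0963]), [array([0.1, 0.2]), array([-0.2, -0.1])])
cup (array([ 0.4942, -0.2772,  0.0625]), [array([0. , 0.1]), array([-0.1, -0. ])])
```

Emit:
arm_command([
  [[0, 0, 40], 0.18, -1],
  [[0, 0, 40], 0.18, -1],
  [[22, 29, 0], 0.186, -1],
  [[22, 29, 0], 0.186, -1],
  [[22, 29, 0], 0.186, -1],
  [[22, 29, 0], 0.186, -1],
  [[22, 29, 0], 0.186, -1],
  [[22, 29, 0], 0.186, -1],
  [[22, 29, 0], 0.186, -1],
  [[22, 29, 0], 0.186, -1],
  [[22, 29, 0], 0.186, -1],
  [[22, 29, 0], 0.186, -1],
])

```text
t: 1.65
tcp_pos: [0.4429, -0.2929, 0.3221]
tool_rot: [0.272, 0.962, 0.0, -0.0]
force: [0.3, -0.3, 0.1]
finger_gap: 1.002
```

Emit:
arm_command([
  [[22, 29, -26], 0.186, -1],
  [[22, 29, -26], 0.186, -1],
  [[22, 29, -26], 0.186, -1],
  [[22, 29, -26], 0, -1],
  [[30, 30, -26], 0, -1],
  [[0, 0, 0], 0, -1],
  [[0, 0, 0], 0, -1],
])

```text
t: 2.52
tcp_pos: [0.5602, -0.1482, 0.1923]
tool_rot: [-0.0, 1.0, -0.0, -0.0]
force: [0.1, -0.6, -0.0]
finger_gap: 1.002
```

```bash
python3 - <<'E'
from h import *
np.set_printoptions(precision=4,suppress=True)
s=manip.sense();print(s["t"],s["q"],s["tcp_pos"],s["tool_rot"])
import pickle
c=manip.get_calibration("wrist");i=manip.snapshot("wrist");pickle.dump(c,open("w1.pkl","wb"))
cv2.imwrite("pics/w1.png",i)
E
```

```text
2.525 [-0.4512  0.5289  1.5988 -0.0006  1.0144 -2.0225] [ 0.5602 -0.1482  0.1923] [-0.0004  1.     -0.0001 -0.0003]
```

View pics/w1.png

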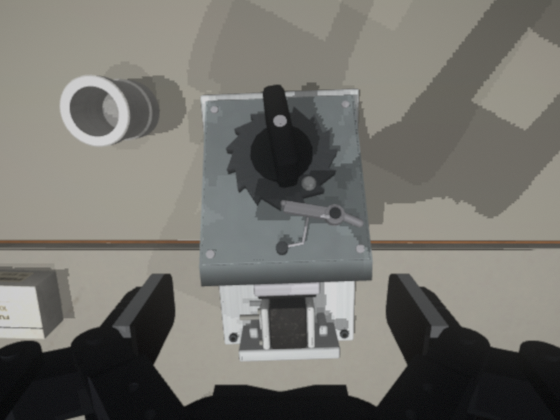

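```bash
python3 - <<'E'
import cv2
a=cv2.imread("pics/w1.png")[75:275,190:380]
cv2.imwrite("pics/c3.png",cv2.resize(cv2.convertScaleAbs(a,alpha=1.5,beta=25),None,fx=3,fy=3,interpolation=cv2.INTER_CUBIC))
E
```

```text
(no output)
```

View pics/c3.png

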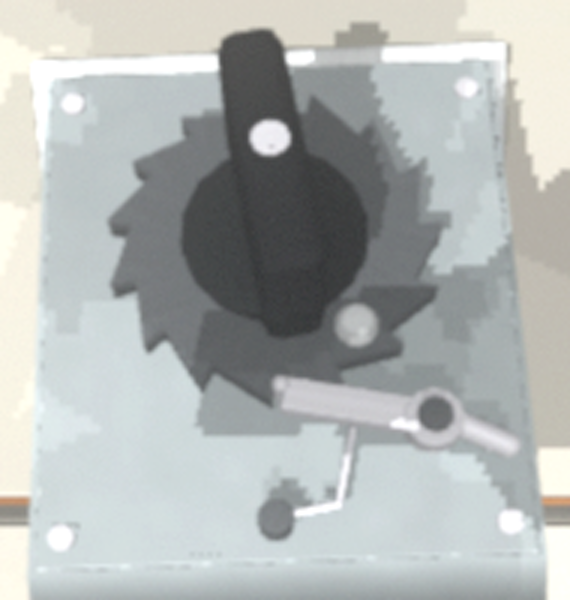

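```bash
cat >> h.py <<'E'
yaw=0.041;e=np.array([np.cos(yaw),np.sin(yaw),0]);a=np.radians(35)
U=np.cos(a)*e+[0,0,np.sin(a)];N=-np.sin(a)*e+[0,0,np.cos(a)];Rr=np.array([np.sin(yaw),-np.cos(yaw),0])
def rect(img,c,C,h,half=0.06,n=600,):
    # picture facing wheel: right=Rr, up=U, centre C+h N
    src=[];dst=[]
    for x,y in [(-1,-1),(1,-1),(1,1),(-1,1)]:
        src.append(proj(c,C+h*N+half*(x*Rr+y*U)));dst.append([n/2+x*n/2,n/2-y*n/2])
    H=cv2.getPerspectiveTransform(np.float32(src),np.float32(dst));return cv2.warpPerspective(img,H,(n,n),flags=cv2.INTER_CUBIC)
E
python3 - <<'E'
from h import *
import pickle
np.set_printoptions(precision=4,suppress=True)
T=manip.get_calibration("top");S=manip.get_calibration("scene");W=pickle.load(open("w1.pkl","rb"))
tp=lambda u,v:(T,220+u/4.7,135+v/4.7)
sp=lambda u,v:(S,195+u/5.3,180+v/5.3)
wp=lambda u,v:(W,190+u/3,75+v/3)
P={}
for k,o in dict(stud=[tp(173,381),sp(447,235),wp(356,324)],dot=[tp(212,472),sp(562,203),wp(270,137)],pivot=[tp(130,341),sp(390,228),wp(435,413)],tip=[tp(213,348),sp(432,192),wp(280,385)],fl=[tp(115,511),sp(528,402),wp(467,88)],bl=[tp(93,287),sp(319,223),wp(511,521)],fr=[tp(333,500),sp(618,252),wp(73,103)],br=[tp(320,275),sp(421,87),wp(60,538)]).items():
    P[k],r=tri(o);print(k,P[k],*r)
for p,q in [("fl","bl"),("fr","br")]:
    d=P[q]-P[p];print(d,np.arctan2(d[1],d[0]),np.degrees(np.arctan2(d[2],np.hypot(d[0],d[1]))))
d=P["fr"]-P["fl"];print(d,np.arctan2(d[0],-d[1]))
for k in P:
    d=P[k]-P["dot"];print(k,d@U*1e3,d@Rr*1e3,d@N*1e3)
# bar dir: ends top surface in plane through dot
def onpl(o,P0):
    c,u,v=o;oo,d=ray(c,u,v);return oo+d*((P0-oo)@N)/(d@N)
for uv in [(250,30),(222,50),(278,45),(297,262),(268,268),(298,200)]:
    d=onpl(wp(*uv),P["dot"])-P["dot"];print("bar",uv,d@U*1e3,d@Rr*1e3)
C=P["dot"]-0.045*N
i=cv2.imread("pics/w1.png");r=rect(i,W,C,0.0)
cv2.imwrite("pics/r1.png",cv2.convertScaleAbs(r,alpha=1.5,beta=25))
E
```

```text
stud [ 0.5397 -0.1286  0.0807] [-0.2  0.2] [-0.1 -0. ] [-0.7  0.1]
dot [ 0.4972 -0.148   0.0988] [-0.  0.] [-0.1 -0. ] [-0.2 -0.2]
pivot [ 0.5566 -0.111   0.0921] [ 0.  -0.3] [-0.  -0.1] [ 0.1 -1. ]
tip [ 0.5539 -0.1462  0.0846] [-0.4  0.1] [0.3 0.2] [-1.   1.3]
fl [ 0.4878 -0.098   0.0341] [-0.2 -0.4] [0.1 0. ] [-0.5 -0.8]
bl [ 0.5797 -0.0945  0.099 ] [-0.3 -0.3] [ 0.1 -0.1] [-0.6 -0.9]
fr [ 0.4915 -0.1991  0.0332] [-0.1  0.2] [-0.5 -0. ] [-0.8 -0.9]
br [ 0.5844 -0.1949  0.0967] [ 0.1 -0.1] [-0.4 -0.3] [ 0.4 -1.7]
[0.0919 0.0035 0.0649] 0.038603447641182384 35.19702955232083
[0.0928 0.0042 0.0634] 0.04538469722472387 34.316629939549614
[ 0.0037 -0.1011 -0.0009] 0.036750377377610714
stud 25.01818079973381 -17.569046359522517 -39.60284623591597
dot 0.0 0.0 0.0
pivot 46.01332045378554 -34.54644017316225 -40.34872934235613
tip 38.34005521673638 0.5350963668392784 -44.13544388433266
fl -43.11836764230729 -50.30321092700778 -48.716088358239865
bl 69.42626394629558 -50.08280176249341 -48.32891449967238
fr -43.99255770308465 50.85542733862361 -49.21507320452938
br 68.52553050092968 50.44791572568362 -50.55664284969128
bar (250, 30) -25.554198349969464 3.197681790913205
bar (222, 50) -20.933137352247083 9.117737605496249
bar (278, 45) -21.58273105484402 -2.495746999809933
bar (297, 262) 27.95011579905254 -4.446070761016727
bar (268, 268) 28.977798551395622 1.1790938315720174
bar (298, 200) 14.56271690761835 -5.178554856934496
```

View pics/r1.png

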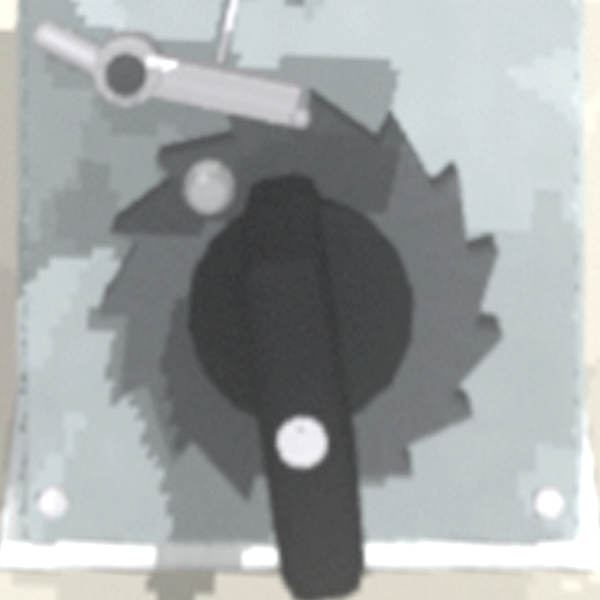

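```bash
cat >> h.py <<'E'
DOT=np.array([.4972,-.148,.0988])
def way(th,rho=.023,d=.0145,gap=0.,below=.014):
    b=np.cos(th)*U+np.sin(th)*Rr; s=np.sin(th)*U-np.cos(th)*Rr
    P=DOT-rho*b-.007*s
    h=b[:2]/np.linalg.norm(b[:2]); nrm=np.array([-h[1],h[0]]) # left normal = push dir
    xy=P[:2]-(d+gap)*nrm
    return xy[0],xy[1],P[2]-below+.011,np.pi+np.arctan2(h[1],h[0])
E
python3 - <<'E'
from h import *
np.set_printoptions(precision=4,suppress=True)
print(manip.sense()["tcp_pos"])
print("pre",np.array(way(np.radians(-5),gap=.014)))
for t in [-5,0,10,20,30,40,50,55]: print(t,np.array(way(np.radians(t))))
E
```

```text
[ 0.5602 -0.1488  0.1928]
pre [ 0.4835 -0.1859  0.083   3.289 ]
-5 [ 0.4814 -0.1721  0.083   3.289 ]
0 [ 0.4793 -0.1703  0.0826  3.1826]
10 [ 0.4753 -0.166   0.0821  2.9706]
20 [ 0.4722 -0.161   0.082   2.7645]
30 [ 0.4699 -0.1555  0.0824  2.5686]
40 [ 0.4688 -0.1499  0.0831  2.3852]
50 [ 0.4686 -0.1443  0.0842  2.214 ]
55 [ 0.4688 -0.1415  0.0849  2.1326]
```

Emit:
arm_command([
  [[-26, -13, -10], 0.05, 1],
  [[-26, -13, -10], 0.05, 1],
  [[-25, -12, -15], 0.05, 1],
  [[0, 0, -15], 0, 1],
  [[0, 0, 0], 0, 1],
  [[0, 0, 0], 0, 1],
], squeeze=30)

```text
t: 3.32
tcp_pos: [0.4846, -0.1864, 0.1429]
tool_rot: [-0.075, 0.997, -0.001, 0.001]
force: [0.3, 0.6, -0.5]
finger_gap: 0.001
```

```bash
python3 - <<'E'
from h import *
np.set_printoptions(precision=4,suppress=True)
import pickle
s=manip.sense();print(s["t"],s["q"],s["tcp_pos"],s["finger_gap"])
c=manip.get_calibration("wrist");i=manip.snapshot("wrist");pickle.dump(c,open("w2.pkl","wb"))
cv2.imwrite("pics/w2.png",cv2.convertScaleAbs(i,alpha=1.5,beta=25))
cv2.imwrite("pics/s2.png",cv2.resize(manip.snapshot("scene")[130:290,180:360],None,fx=3.3,fy=3.3))
E
```

```text
3.325 [-0.5828  0.5347  1.7913  0.0002  0.8136 -2.3039] [ 0.4846 -0.1864  0.1429] 0.001190150662974212
```

View pics/w2.png

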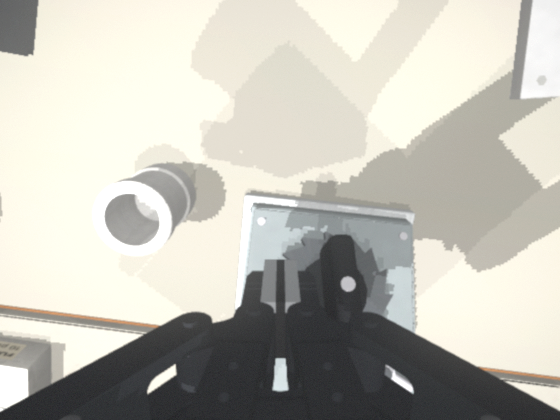

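View pics/s2.png

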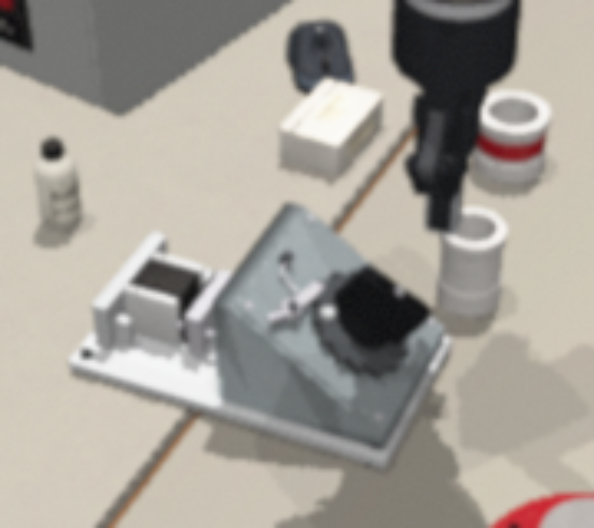

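Emit:
arm_command([
  [[0, 0, -28], 0, 1],
  [[0, 0, -28], 0, 1],
  [[-2, 7, 0], 0, 1],
  [[-1, 7, 0], 0, 1],
  [[-2, 2, 0], -0.1, 1],
  [[-2, 2, 0], -0.1, 1],
  [[-2, 2, 0], -0.1, 1],
  [[0, 0, 0], 0, 1],
])

```text
t: 4.42
tcp_pos: [0.4762, -0.1677, 0.0879]
tool_rot: [0.074, 0.997, -0.002, 0.002]
force: [0.6, -5.3, -2.4]
finger_gap: -0.003
```

```bash
cat > look.py <<'E'
from h import *
import sys,pickle
np.set_printoptions(precision=4,suppress=True)
n=sys.argv[1]
s=manip.sense();q=s["tool_rot"];print(s["t"],s["tcp_pos"],s["force"],s["ft_torque"],"phi",2*np.arctan2(q[1],q[0]))
c=manip.get_calibration("wrist");i=manip.snapshot("wrist")
T=manip.get_calibration("top");t=manip.snapshot("top");sc=manip.snapshot("scene");S=manip.get_calibration("scene")
pickle.dump((c,T,S),open(f"{n}.pkl","wb"))
C=DOT-.045*N
b=lambda x:cv2.convertScaleAbs(x,alpha=1.4,beta=20)
o=np.hstack([b(rect(t,T,C,0,n=400)),rect(sc,S,C,0,n=400)]);cv2.imwrite(f"pics/{n}_r.png",o)
cv2.imwrite(f"pics/{n}_w.png",b(i))
E
python3 look.py a1
```

```text
4.425 [ 0.4762 -0.1677  0.0879] [ 0.6089 -5.3239 -2.4307] [-0.8064  0.0987 -0.0354] phi 2.992525788637944
```

View pics/a1_r.png

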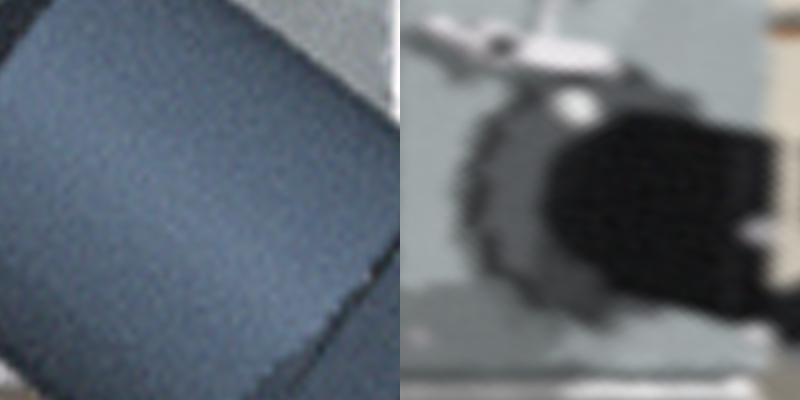

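View pics/a1_w.png

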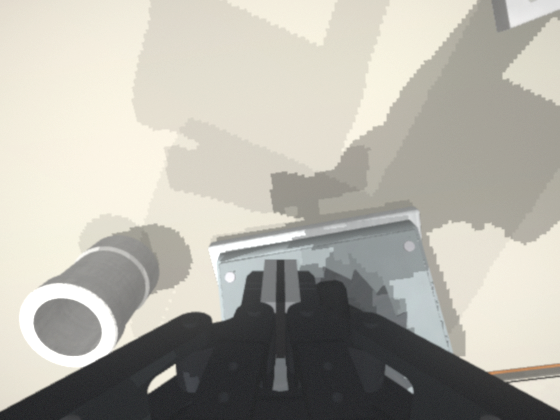

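```bash
cat >> h.py <<'E'
def studang(c,u,v):
    P0=DOT-.0396*N;o,d=ray(c,u,v);X=o+d*((P0-o)@N)/(d@N)-P0
    return X@U*1e3-1,X@Rr*1e3,np.degrees(np.arctan2(X@Rr,X@U-.001))
def crop(img,c,n,path):
    p=proj(c,DOT-.02*N).astype(int);w=30;k=img[p[1]-w:p[1]+w,p[0]-w:p[0]+w];cv2.imwrite(path,cv2.resize(k,None,fx=10,fy=10,interpolation=cv2.INTER_CUBIC));print("crop origin",p-w)
E
python3 - <<'E'
from h import *
S=manip.get_calibration("scene")
print(studang(S,195+447/5.3,180+235/5.3))
i=manip.snapshot("scene");crop(i,S,0,"pics/k1.png")
crop(cv2.imread("pics/scene0.png"),S,0,"pics/k0.png")
E
```

```text
(np.float64(23.767900350891974), np.float64(-17.451437224661053), np.float64(-36.28775179944575))
crop origin [265 192]
crop origin [265 192]
```

View pics/k1.png

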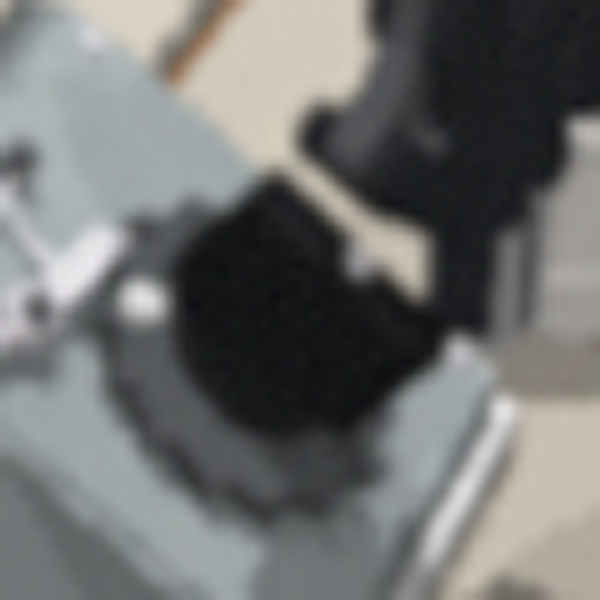

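View pics/k0.png

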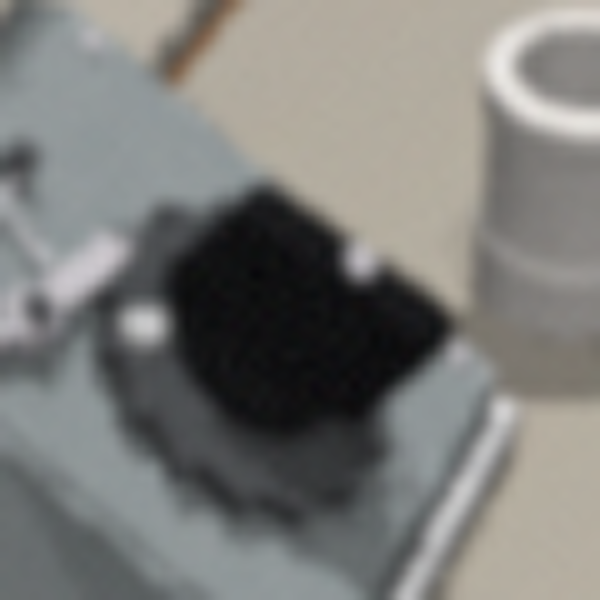

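```bash
python3 - <<'E'
from h import *
S=manip.get_calibration("scene")
print(studang(S,265+14.5,192+32.5),studang(S,265+14.3,192+30.0))
P0=DOT-.0396*N
for a in range(-40,40,8):
    t=np.radians(a);print(a,(proj(S,P0+.001*U+.0305*(np.cos(t)*U+np.sin(t)*Rr))-[265,192])*10)
E
```

```text
(np.float64(23.276721222543948), np.float64(-17.50355454404531), np.float64(-36.94231708314009)) (np.float64(26.669874972342082), np.float64(-12.130266786030552), np.float64(-24.457478376446964))
-40 [140.88801534 330.61899471]
-32 [138.48130134 313.57572062]
-24 [138.3900353  297.22626837]
-16 [140.59958592 281.89544406]
-8 [145.04779134 267.88214698]
0 [151.62771779 255.45358999]
8 [160.19135449 244.84061571]
16 [170.55404204 236.23414413]
24 [182.49942833 229.78273358]
32 [195.78475617 225.59119278]
```

Emit:
arm_command([
  [[-2, 3.5, 0], -0.11, 1],
  [[-2, 3.5, 0], -0.11, 1],
  [[-1, 2.7, 0], -0.1, 1],
  [[-1, 2.8, 0], -0.1, 1],
  [[-0.6, 2.8, 0], -0.09, 1],
  [[-0.5, 2.8, 0], -0.09, 1],
  [[0, 2.8, 0], -0.08, 1],
  [[0, 0, 0], 0, 1],
])

```text
t: 5.62
tcp_pos: [0.4688, -0.1466, 0.0883]
tool_rot: [0.403, 0.915, -0.001, 0.003]
force: [-1.8, -4.9, 3.0]
finger_gap: -0.001
```

```bash
python3 - <<'E'
from h import *
np.set_printoptions(precision=4,suppress=True)
s=manip.sense();print(s["tcp_pos"],s["force"])
S=manip.get_calibration("scene")
i=manip.snapshot("scene");crop(i,S,0,"pics/k2.png")
E
```

```text
[ 0.4688 -0.1466  0.0883] [-1.8022 -4.885   3.0134]
crop origin [265 192]
```

View pics/k2.png

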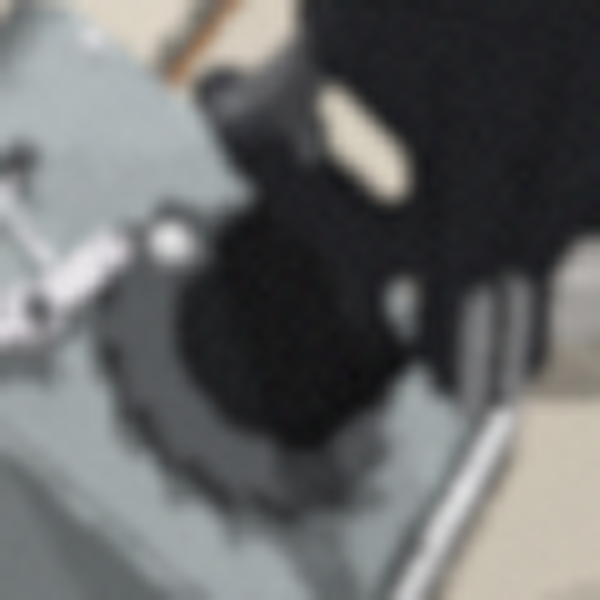

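Emit:
arm_command([
  [[0, 2, 0], -0.06, 1],
  [[0, 2, 0], -0.06, 1],
  [[0, 0, 0], 0, 1],
])

```text
t: 6.05
tcp_pos: [0.4685, -0.1427, 0.0884]
tool_rot: [0.457, 0.89, -0.001, 0.002]
force: [-3.1, -6.8, 4.0]
finger_gap: -0.0
```

```bash
python3 - <<'E'
from h import *
np.set_printoptions(precision=4,suppress=True)
s=manip.sense();print(s["tcp_pos"],s["force"])
S=manip.get_calibration("scene")
i=manip.snapshot("scene");crop(i,S,0,"pics/k3.png")
E
```

```text
[ 0.4685 -0.1427  0.0884] [-3.1006 -6.8318  3.9951]
crop origin [265 192]
```

View pics/k3.png

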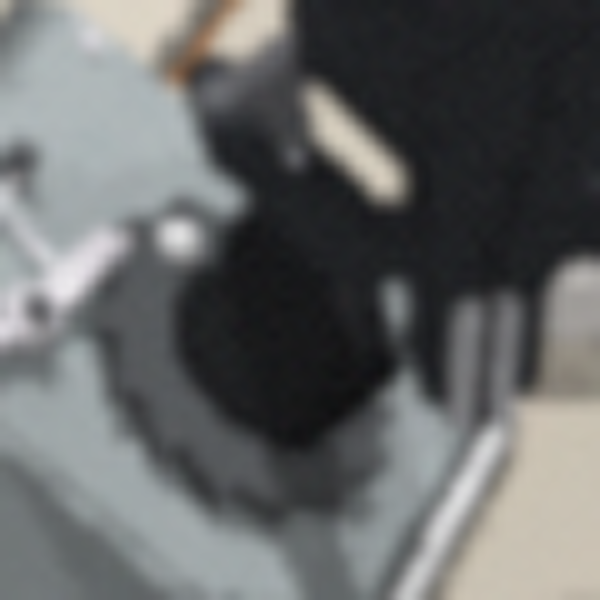

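Emit:
arm_command([
  [[-2, -1.5, 0], 0, 1],
  [[-2, -1.5, 0], 0, 1],
  [[-2, -1.5, 0], 0, 1],
  [[-4, -3, 0], 0, 1],
  [[-8, -6, 0], 0, 1],
  [[-10, -7, 0], 0, 1],
  [[0, 0, 20], 0, 1],
  [[0, 0, 40], 0, 1],
  [[0, 0, 50], 0, 1],
  [[0, 0, 0], 0.15, 1],
  [[0, 0, 0], 0.15, 1],
  [[0, 0, 0], 0.15, 1],
])

```text
t: 7.6
tcp_pos: [0.4385, -0.1619, 0.1964]
tool_rot: [0.245, 0.969, 0.0, -0.0]
force: [0.2, -0.2, 0.7]
finger_gap: -0.003
```

```bash
python3 - <<'E'
from h import *
np.set_printoptions(precision=4,suppress=True)
s=manip.sense();print(s["t"],s["tcp_pos"],s["force"])
S=manip.get_calibration("scene")
i=manip.snapshot("scene");crop(i,S,0,"pics/k4.png");cv2.imwrite("pics/s4.png",i)
cv2.imwrite("pics/w4.png",manip.snapshot("wrist"))
E
```

```text
7.6 [ 0.4385 -0.1619  0.1964] [ 0.2484 -0.1686  0.7391]
crop origin [265 192]
```

View pics/k4.png

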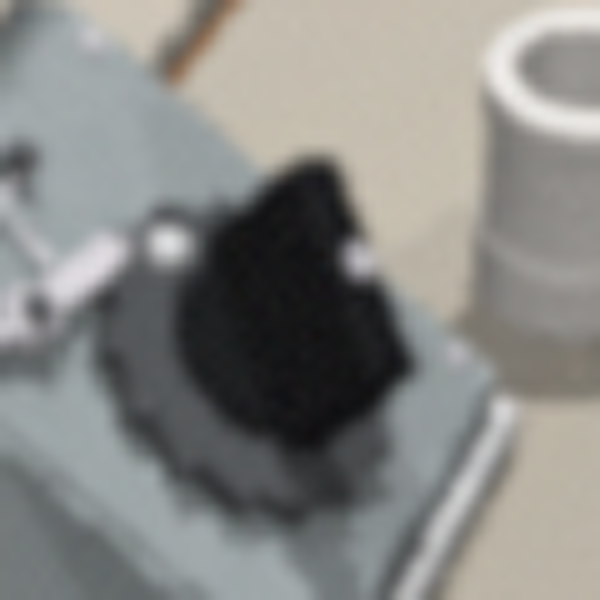

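View pics/w4.png

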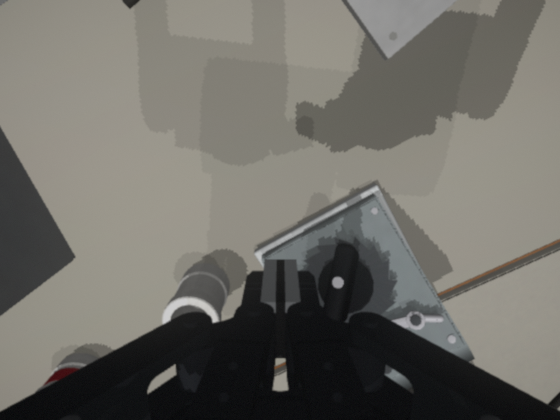

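Emit:
arm_command([
  [[0, 0, 10], 0.16, -1],
  [[40, 5, 0], 0.16, -1],
  [[40, 5, 0], 0.17, -1],
  [[41, 4, -10], 0, -1],
  [[0, 0, 0], 0, -1],
  [[0, 0, 0], 0, -1],
])

```text
t: 8.45
tcp_pos: [0.559, -0.1475, 0.1956]
tool_rot: [0.006, 1.0, 0.0, -0.001]
force: [0.4, -0.4, -0.4]
finger_gap: 1.001
```

```bash
python3 - <<'E'
from h import *
np.set_printoptions(precision=4,suppress=True)
s=manip.sense();print(s["t"],s["tcp_pos"],s["force"])
W=manip.get_calibration("wrist");i=manip.snapshot("wrist");cv2.imwrite("pics/w5.png",i)
cv2.imwrite("pics/r5.png",cv2.convertScaleAbs(rect(i,W,DOT-.045*N,0),alpha=1.5,beta=25))
E
```

```text
8.45 [ 0.559  -0.1475  0.1956] [ 0.3835 -0.4155 -0.421 ]
```

View pics/r5.png

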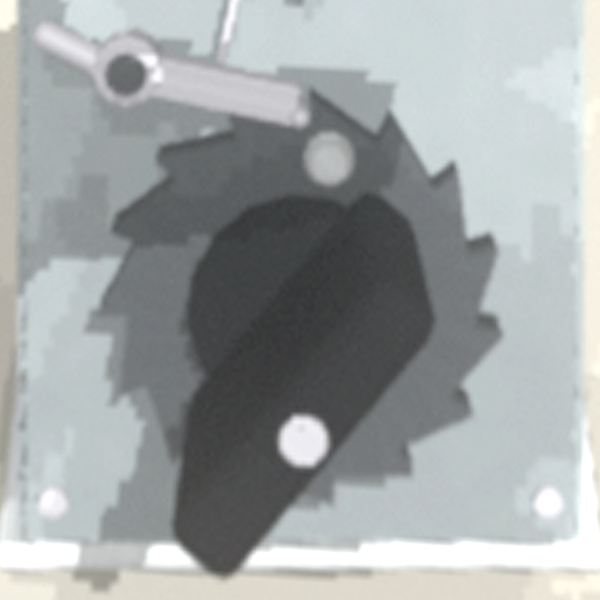

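View pics/w5.png

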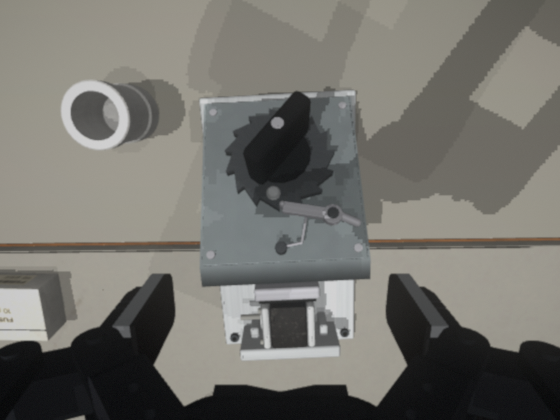

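```bash
python3 -c "
from station import manip
print(manip.sign_off())"
```

```text
the job is handed in; nothing more can be done
None
```

The clamp is tightened and handed in at about 8.5 s. The pawl sits behind the tooth with the round stud, and the wheel rests back on it.

- **Turn:** I pushed one end of the bar with the shut fingers, in a single bite with pauses to look. I took the wheel about 0.16 rad past the catch, then backed off.
- **Angle check:** The stud turned about 49°, against 48° for two teeth. When I let go, the wheel sprang back from about 57° of turn and stopped there.
- **Last wrist picture:** The pawl lies exactly as it did at the start, fully down behind the studded tooth.
- **Cup and box:** The cup is where it was. The fuse box is only partly in view, and what shows looks unmoved. I touched neither.
- **Forces:** The readings I took while pushing stayed under 10 N, and the arm ended clear of everything.

No checks failed or disagreed. The top camera was blocked by the arm while I was turning, so I tracked the stud with the scene camera instead.

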